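# Seat the bayonet collar of a photometer's filter port and hold it home

## Task

Lift the blue dust cover off the photometer's filter port by its bail handle and hang it by that handle on the hook of the stand, so that it does not lie on the bench. Then grip the knurled collar, press it down and turn it until its hidden keyway drops over the pin (that comes within a quarter turn, clockwise seen from above), and push it fully home against the spring. Finish while still gripping the collar and holding it fully home, because the spring lifts it again if you let go; leave the flask, bottle, dish and tweezers where they are.

Things in the scene. Friction and masses are not known exactly. Their poses are not given: they have to be found in the camera images.
- light_port: fixed lamp house of a bench photometer, grey box 140 x 136 mm with a black top 40 mm high; origin under its centre, x towards its back (panel with switch at -x), z up. On its vertical centre axis stand a flange, 76 mm diameter, top at z = 44 mm, and a shoulder, 52 mm diameter, top at z = 58 mm
- shoulder (a point): centre of the shoulder's top, 58 mm above the bench, where the collar seats when home. From it rises a spigot, 34 mm diameter, 25 mm high, with one 5 mm pin standing out of its side, hidden under the collar; top of the pin 9 mm above the shoulder
- filter_cartridge (a joint): how far the round cartridge with amber glass, which stands up out of the spigot inside the collar, is pressed down against its spring (m): 0 free, 0.002 collar stopped by the pin, 0.011 collar home. The spring pushes up with 4 N at 0 and 8.4 N at 0.011
- collar: loose dark steel knurled ring, diameter 54 mm, 30 mm high, 0.10 to 0.16 kg; origin in the centre of its underside, z up. At the start under the cover, over the spigot (1 mm play), its lip resting on the sprung cartridge, its underside 11 mm above the shoulder. Grip it anywhere on its outside; from its underside down to the flange there are 14 mm free when it is home, 25 mm before
- collar_top (a point): centre of the collar's top face (22 mm hole), 30 mm above its underside; axes as collar. The keyway, a slot in the bore open only below, 4.4 mm wider than the pin (it catches over about 0.2 rad of turning), cannot be seen; at the start it has 0.35 to 1.25 rad to go clockwise. Pressed down 2 mm the collar stops on the pin; with the keyway over the pin it goes down freely
- cover: loose blue plastic dust cover, upside-down cup, 68 mm diameter, 60 mm high, inner diameter 61 mm, 0.07 to 0.12 kg, standing on the flange over the collar: it comes clear when lifted 60 mm. Origin in the centre of its lower rim, z up. A rigid black bail handle runs along its y axis over the top
- bail (a point): middle of the bail's top bar, on the bar's axis, 109 mm above the cover's lower rim; axes as cover. The bar is 8 mm thick, straight for 26 mm either side along y, with 45 mm free height under it and legs 38 mm either side. Pinch it some 18 mm to one side of here: the hook needs room under the bar beside the fingers
- hook_stand: fixed stand: grey foot plate 150 x 100 mm, 15 mm high; 55 mm from its centre along +x an upright rod, 10 mm thick, 245 mm high. From a 20 mm boss on the rod a hook of 6 mm steel wire reaches level along -x, axis 200 mm above the bench, to its upturned tip. Origin under the plate's centre, z up
- hook_seat (a point): point on top of the level part of the hook, 203 mm above the bench, where the handle should hang; axes as hook_stand. The level part runs from 28 mm on the -x side of here to the boss 65 mm on the +x side; the tip is 41 mm from here along -x, its top 16 mm higher than here. Come from -x over the tip, then lower
- flask: bystander: clear conical glass flask, 68 mm wide, 115 mm high, origin under its centre, near the work
- dish: bystander: petri dish, 64 mm wide, 15 mm high, origin under its centre
- bottle: bystander: pink plastic bottle with white cap, 54 mm wide, 105 mm high, origin under its centre
- tweezers: bystander: steel tweezers lying flat, 122 x 10 x 11 mm, origin under the middle
Things that resemble listed ones, but are neither listed nor needed, are in the scene too. There is more than one size of the cover; the one meant has the size given above.

How it is judged:
By the outcome, as a careful person would: the job done as asked, in the order asked, and still so for the second after the job is handed in, while the arm keeps its last pose, push and grip.
It also fails if it takes over 64 s, if anything falls off the work surface, if the arm or the gripper's body presses on something with over 40 N, if the wrist force passes 120 N, or if a joint passes its speed limit or range.

## Robot

A 7-joint arm with a two-finger parallel gripper is mounted at the origin on the work surface; the furniture and walls round the work are solid. World frame = base frame: x ahead of the robot, y to its left, z up, the work surface at z = 0. Lengths are in mm, angles in rad, forces in N, time in s.
With the tool pointing down it reaches from about 425 to 1025 mm from the base axis. Payload 3.6 kg.
Tool frame: the origin (TCP) lies at the very end of the fingers, on their centre line; the grasp point (between the pads) lies 19 mm behind it; z points along the fingers, y is the line along which they close (so a half turn about z gives the same grasp; the last joint's range is limited). The gripper opens to 85 mm and grips with 20 to 120 N. Pads are 22 mm wide; open, the fingers measure 114 mm over their backs; the gripper's body (76 mm by 85 mm) begins 54 mm behind the grasp point. The pads swing forward as they close: fully open they stand 13 mm farther back than shut.
Start: joints at [-1.407, 0.591, 0.048, 1.609, -0.033, 0.943, -0.034], TCP at [184.136, 701.23, 231.302] pointing down, gripper open.
Joint ranges: [-2.69, 2.69], [-0.47, 2.24], [-1.27, 1.36], [0.19, 2.51], [-1.53, 4.68], [0.08, 2.07], [-3.09, 3.09]. Speed limits (rad/s): [2.57, 2.57, 3.14, 3.14, 3.14, 3.14, 3.14].

## Interface

Orientations are given as a rotation vector (axis times angle).
In Python, from workcell import manip, optics, sign_off gives the robot as it stands.
- The arm moves only by the shell command python3 -m inch 'ROWS' [FORCE]. ROWS is text: rows parted by semicolons, each of 7 numbers parted by spaces: the turn, a rotation vector about the tool's x, y, z in degrees, then the shift along the tool's x, y, z in cm, then the finger opening in cm, from 0 to 8.54. A call has 1 to 20 rows; each row is the pose to reach, as a shift and turn from the pose commanded when the call began, along the tool's axes at that moment; what a row does not reach only later rows make up. A row lasts 1/10 s, in which the tool goes at most 50 mm and 8.59 degrees, less where a joint would pass 70% of its speed; a pose out of reach is approached as far as the arm can. A call with a gripper value outside its range is refused whole. The fingers move at their own pace and stop on an object; FORCE is the grip in N (left out, the last holds). Time passes only in rows, so rows that repeat a pose let the fingers close. It gives the time, the measured TCP pose, the force, the opening and the grip force at its end, in the units of the state.
- manip.get_state(): the state, without advancing time (a new reading comes with each control period).
- optics.get_image(name): name is "scene" or "top"; returns the picture (384x512x3 uint8, red, green, blue); there is no depth.
- optics.camera_model(name): a dict with "camera_matrix" (3x3 intrinsics, pixels), "world_from_camera" (4x4, takes a point from camera to world coordinates). Camera axes: x right, y down, z forward; pixel columns grow to the right and rows downward; lengths in mm; the calibration is good to about 2 mm. A picture is of the moment at which its call begins. camera_model takes no time and is no camera call.
- sign_off(): hands the job in; it is judged then, once.
The state is a dict: "t": time; "joint_pos": joint angles; "joint_velocities": joint speeds; "joint_torque": joint torques, N m; "tcp_pos": TCP position; "ee_rot": TCP orientation; "force": force on the tool from outside, world axes, zero at the start; "moment": the same for the moment, N m; "gripper_width": finger opening in mm; "gripper_force": force on a finger pad.
Only numpy, scipy, OpenCV 4.12 (cv2) and the standard library are available. Lean on these libraries where they do the work, as an engineer would, in place of code of your own. Each camera call takes 0.05 s, during which the arm holds its last target. There are 200 camera calls.

## Working session

There is one attempt and no reset: what is moved stays moved. The work goes in short steps, Python scripts to look and compute and a shell command to move; the robot and the scene stay as the last step left them, time stands still between calls to the robot, and variables do not carry over. Pictures are saved under pics/ and viewed, at most 10 in all, crops included, and the job is handed in when it is done.

```bash
mkdir -p pics
python3 - <<'E'
from workcell import manip, optics
import cv2
s=manip.get_state(); print(s['t'],s['tcp_pos'],s['ee_rot'],s['gripper_width'])
for n in("scene","top"):
    im=optics.get_image(n); cv2.imwrite(f"pics/{n}0.png",cv2.resize(im[:,:,::-1],(800,600),interpolation=cv2.INTER_CUBIC))
    m=optics.camera_model(n); print(n,m)
E
```

```text
0.0 [183.89716245 700.39728646 230.10920188] [-0.40209633 -3.11556099  0.00364182] 85.60508240417832
scene {'camera_matrix': array([[434.35484448,   0.        , 247.70927827],
       [  0.        , 434.35484448, 191.1291166 ],
       [  0.        ,   0.        ,   1.        ]]), 'world_from_camera': array([[-6.51953338e-01, -5.96651986e-01,  4.67935094e-01,
         1.15580737e+02],
       [-7.58094166e-01,  5.00021137e-01, -4.18655107e-01,
         4.16151028e+02],
       [ 1.58139630e-02, -6.27682459e-01, -7.78308839e-01,
         8.84014821e+02],
       [ 0.00000000e+00,  0.00000000e+00,  0.00000000e+00,
         1.00000000e+00]])}
top {'camera_matrix': array([[364.98115819,   0.        , 249.20828754],
       [  0.        , 364.98115819, 191.01318916],
       [  0.        ,   0.        ,   1.        ]]), 'world_from_camera': array([[ 1.23400899e-02, -9.90439565e-01,  1.37394286e-01,
         4.51851344e+02],
       [-9.99922686e-01, -1.20126156e-02,  3.21240481e-03,
         1.90441658e+01],
       [-1.53122807e-03, -1.37423305e-01, -9.90511227e-01,
         1.03899150e+03],
       [ 0.00000000e+00,  0.00000000e+00,  0.00000000e+00,
         1.00000000e+00]])}
```

View pics/scene0.png

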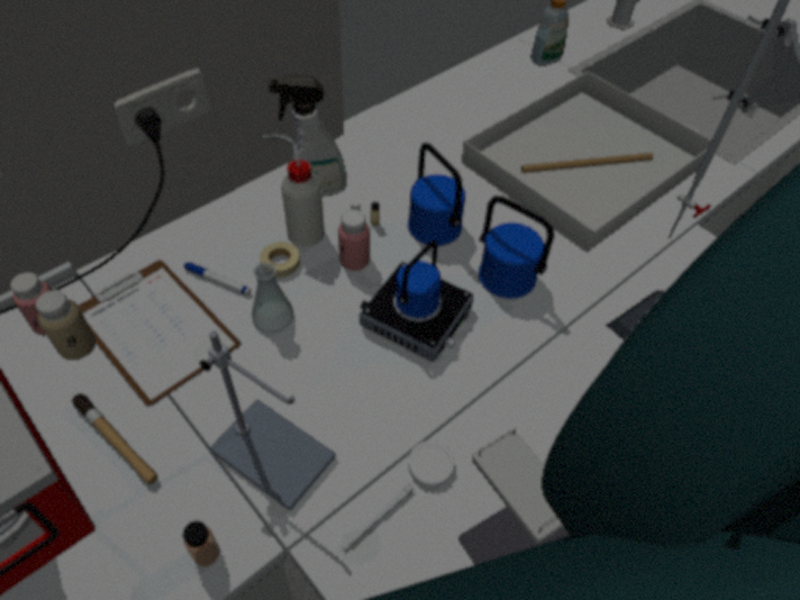

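View pics/top0.png

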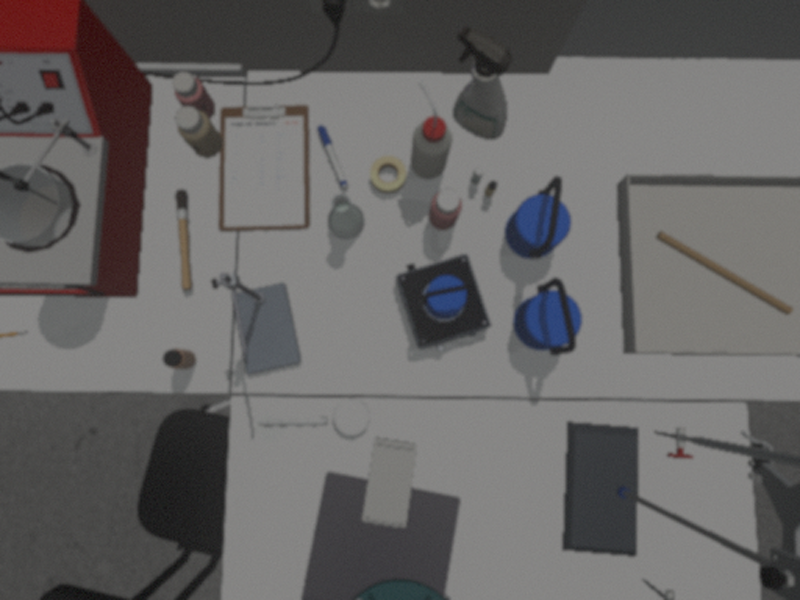

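```bash
cat > h.py <<'E'
from workcell import manip, optics
import cv2, numpy as np
def avg(n,k=4):
    return np.mean([optics.get_image(n).astype(float) for _ in range(k)],0)[:,:,::-1]
def tiles(name,specs,ims=None):  # specs: (cam,x0,y0); 100x75 px at 4x
    ims=ims or {c:avg(c) for c in {s[0] for s in specs}}; T=[]
    for c,x,y in specs:
        t=cv2.resize(ims[c][y:y+75,x:x+100],(400,300),interpolation=cv2.INTER_CUBIC)
        t=np.clip(255*(np.clip(t,0,255)/max(t.max(),1))**.6,0,255).astype(np.uint8)
        for g in range(0,100,10):
            cv2.line(t,(g*4,0),(g*4,4 if g%50 else 10),(0,255,255),1)
            if g<75: cv2.line(t,(0,g*4),(4 if g%50 else 10,g*4),(0,255,255),1)
        T.append(t)
    out=np.vstack([np.hstack(T[i:i+2]) for i in range(0,len(T),2)]); cv2.imwrite(name,out)
def ray(c,u,v):
    m=optics.camera_model(c); M=m['world_from_camera']
    d=M[:3,:3]@np.linalg.solve(m['camera_matrix'],[u,v,1.]); return M[:3,3],d/np.linalg.norm(d)
def atz(c,u,v,z):
    o,d=ray(c,u,v); return o+d*(z-o[2])/d[2]
def tri(*obs):
    A=np.zeros((3,3));b=np.zeros(3)
    for c,u,v in obs:
        o,d=ray(c,u,v);P=np.eye(3)-np.outer(d,d);A+=P;b+=P@o
    x=np.linalg.solve(A,b); return x,[np.linalg.norm(np.cross(x-ray(*q)[0],ray(*q)[1])) for q in obs]
def proj(c,p):
    m=optics.camera_model(c);W=np.linalg.inv(m['world_from_camera']);q=m['camera_matrix']@(W[:3,:3]@np.asarray(p,float)+W[:3,3]);return q[:2]/q[2]
def px(tile,x,y,spec):  # mosaic pixel -> image pixel
    ox,oy=(tile%2)*400,(tile//2)*300
    return spec[0],(x-ox+.5)/4-.5+spec[1],(y-oy+.5)/4-.5+spec[2]
E
python3 - <<'E'
from h import *
tiles('pics/m1.png',[("scene",220,150),("top",240,155),("scene",130,205),("top",125,170)])
E
```

```text
(no output)
```

View pics/m1.png

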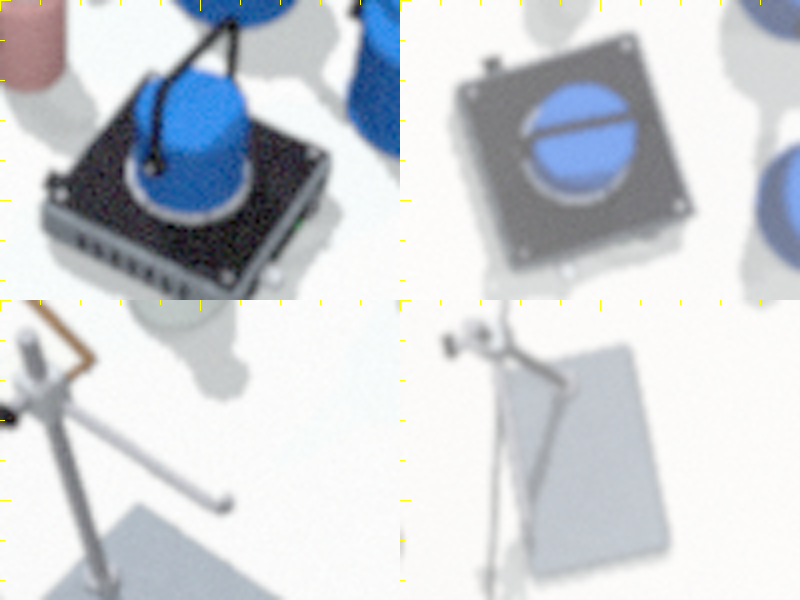

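Run:
```python
from h import *
np.set_printoptions(precision=1,suppress=True)
S=[("scene",220,150),("top",240,155),("scene",130,205),("top",125,170)]
P=lambda t,x,y:px(t,x,y,S[t])
print("box",[atz(*P(1,*q),40) for q in((457,88),(632,35),(693,210),(517,268))])
print("box scene",[atz(*P(0,*q),40) for q in((327,158),(240,285),(42,205))])
print("bar top z153",[atz(*P(1,*q),153) for q in((528,141),(634,117))])
print("bar scene z153",[atz(*P(0,*q),153) for q in((158,90),(234,22))])
print("tip",tri(P(2,224,503),P(3,570,380)), "atz216", atz(*P(2,226,497),216),atz(*P(3,570,380),216))
print("rodtop",tri(P(2,27,333),P(3,480,333)),atz(*P(2,27,335),245))
print("rodfoot",atz(*P(2,105,585),15))
print("boss",tri(P(2,45,395),P(3,500,345)),[atz(*P(2,x,y),200) for x,y in((75,408),(150,455),(210,500))])
print("hook top z200",[atz(*P(3,x,y),200) for x,y in((510,348),(535,364),(562,382))])
print("plate",[atz(*P(3,*q),15) for q in((630,345),(668,548),(535,580))],atz(*P(2,138,503),15))
```

```text
box [array([630.9,   9.8,  40. ]), array([ 670. , -111.9,   40. ]), array([ 547.9, -153.1,   40. ]), array([506.7, -32.5,  40. ])]
box scene [array([ 541.3, -145.4,   40. ]), array([505.8, -36.8,  40. ]), array([627.4,  15.2,  40. ])]
bar top z153 [array([578.2, -33. , 153. ]), array([593.9, -98. , 153. ])]
bar scene z153 [array([580.1, -32.4, 153. ]), array([ 591.1, -101.2,  153. ])]
tip (array([562.6, 218.2, 100.8]), [np.float64(25.851556166581005), np.float64(25.851556166581)]) atz216 [479.2 232.9 216. ] [566.9 208.8 216. ]
rodtop (array([591.4, 256.7, 240.5]), [np.float64(3.0767832168645626), np.float64(3.0767832168644915)]) [589.8 260.2 245. ]
rodfoot [585.9 261.6  15. ]
boss (array([592.1, 258.1, 191.3]), [np.float64(1.9502958503048242), np.float64(1.9502958503046042)]) [array([572.5, 254.5, 200. ]), array([528.4, 242.2, 200. ]), array([491.2, 235. , 200. ])]
hook top z200 [array([587.6, 248.2, 200. ]), array([578.3, 233.2, 200. ]), array([567.9, 217. , 200. ])]
plate [array([620.7, 213.5,  15. ]), array([477.6, 181.6,  15. ]), array([454.3, 273.4,  15. ])] [617.7 218.5  15. ]
```

```bash
cat > go.py <<'E'
import sys
from h import *
from scipy.spatial.transform import Rotation as R
def rel(p,yaw,s=None):
    """row (turn deg, shift cm) from measured pose to TCP p with tool down, tool y at yaw (deg, world)"""
    s=s or manip.get_state(); r0=R.from_rotvec(s['ee_rot'])
    a=np.radians(yaw); y=np.array([np.cos(a),np.sin(a),0]); z=np.array([0,0,-1.]); x=np.cross(y,z)
    r1=R.from_matrix(np.c_[x,y,z])
    return (r0.inv()*r1).as_rotvec(degrees=True).round(1), (r0.inv().apply(np.array(p)-s['tcp_pos'])/10).round(2)
def st():
    s=manip.get_state(); y=R.from_rotvec(s['ee_rot']).as_matrix()[:,1]
    print('t',s['t'],'tcp',s['tcp_pos'].round(1),'yaw',np.degrees(np.arctan2(y[1],y[0])).round(1),'F',s['force'].round(1),'w',round(s['gripper_width'],1),round(s['gripper_force'],1),'j7',s['joint_pos'][6].round(2))
if __name__=='__main__':
    st(); v=[float(q) for q in sys.argv[1:]]
    for i in range(0,len(v),4): print(rel(v[i:i+3],v[i+3]))
E
python3 go.py 184 700 340 75 440 300 340 40 584 -52 250 12 584 -52 134 12
python3 - <<'E'
from h import *
for p in((491,235,200),(517,242,203),(572,254,200),(475,233,216),(590,258.5,245)):print(p,(proj("top",p)-[125,170])*4+[400,300],(proj("scene",p)-[130,205])*4+[0,300])
E
```

```text
t 0.5 tcp [184.2 701.2 231.3] yaw 75.3 F [ 0.5 -0.7  0.9] w 85.8 0.0 j7 -0.03
(array([-0. ,  0. ,  0.3]), array([ -0.02,  -0.12, -10.87]))
(array([-0. ,  0. , 35.3]), array([-34.94, -32.31, -10.87]))
(array([-0. ,  0. , 63.3]), array([-57.8 , -62.7 ,  -1.87]))
(array([-0. ,  0. , 63.3]), array([-57.8 , -62.7 ,   9.73]))
(491, 235, 200) [523.31397903 512.98540308] [208.76065253 498.89491989]
(517, 242, 203) [511.94486611 467.14687001] [162.25060202 466.14485169]
(572, 254, 200) [497.26461866 372.82239268] [ 74.91688712 406.64101467]
(475, 233, 216) [518.25018291 540.19755457] [229.93132041 501.84894159]
(590, 258.5, 245) [468.53567575 328.65609018] [ 28.62239699 331.25219091]
```

```bash
python3 -m inch '0 0 0 0 0 -5 8.5; 0 0 0 0 0 -10.9 6; 0 0 10 -8 -7.5 -10.9 5; 0 0 20 -17 -16 -10.9 5; 0 0 35.3 -35 -32.3 -10.9 5; 0 0 35.3 -35 -32.3 -10.9 5; 0 0 35.3 -35 -32.3 -10.9 5; 0 0 35.3 -35 -32.3 -10.9 5;0 0 35.3 -35 -32.3 -10.9 5; 0 0 63.3 -57.8 -62.7 -5 5; 0 0 63.3 -57.8 -62.7 -1.9 5; 0 0 63.3 -57.8 -62.7 -1.9 5; 0 0 63.3 -57.8 -62.7 -1.9 5; 0 0 63.3 -57.8 -62.7 -1.9 5; 0 0 63.3 -57.8 -62.7 -1.9 5; 0 0 63.3 -57.8 -62.7 -1.9 5; 0 0 63.3 -57.8 -62.7 -1.9 5; 0 0 63.3 -57.8 -62.7 -1.9 5; 0 0 63.3 -57.8 -62.7 -1.9 5; 0 0 63.3 -57.8 -62.7 -1.9 5' 60 | tail -c 600
python3 go.py 584 -52 134 12
python3 - <<'E'
from h import *
tiles('pics/m2.png',[("scene",220,110),("top",240,155)])
E
```

```text
t: 2.5
tcp_pos: [585.2, -59.1, 250.2]
ee_rot: [1.985, 2.43, -0.004]
force: [0.1, -0.1, -0.3]
gripper_width: 49.8
gripper_force: 0.0
t 2.5 tcp [585.2 -59.1 250.2] yaw 11.5 F [ 0.1 -0.1 -0.3] w 49.8 0.0 j7 0.5
(array([ 0. ,  0.3, -0.5]), array([ 0.78,  0.02, 11.62]))
```

View pics/m2.png

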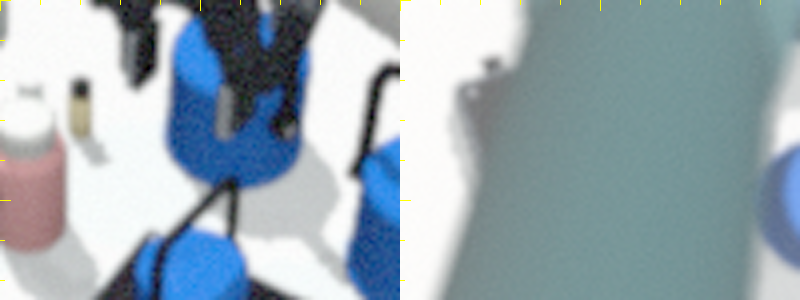

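```bash
python3 go.py 584 -52 150 12 584 -52 134 12
```

```text
t 2.9 tcp [583.7 -49.5 250.5] yaw 12.2 F [-0.8 -0.4 -0.7] w 50.1 0.0 j7 0.49
(array([ 0. , -0.1,  0.2]), array([-0.26, -0.03, 10.05]))
(array([ 0. , -0.1,  0.2]), array([-0.26, -0.03, 11.65]))
```

```bash
python3 -m inch '0 0 0 -0.2 0 3 5; 0 0 0 -0.2 0 7 5; 0 0 0 -0.2 0 10 5; 0 0 0 -0.2 0 11.6 5; 0 0 0 -0.2 0 11.6 5; 0 0 0 -0.2 0 11.6 5; 0 0 0 -0.2 0 11.6 0; 0 0 0 -0.2 0 11.6 0; 0 0 0 -0.2 0 11.6 0; 0 0 0 -0.2 0 11.6 0; 0 0 0 -0.2 0 11.6 0; 0 0 0 -0.2 0 11.6 0; 0 0 0 -0.2 0 11.6 0' 60
python3 go.py 584 -52 134 12
```

```text
t: 4.2
tcp_pos: [585.7, -53.8, 135.3]
ee_rot: [1.976, 2.44, 0.003]
force: [1.0, 0.7, 6.5]
gripper_width: 5.9
gripper_force: 58.9
t 4.2 tcp [585.7 -53.8 135.3] yaw 12.0 F [1.  0.7 6.5] w 5.9 58.9 j7 0.59
(array([ 0.2,  0. , -0. ]), array([ 0.21, -0.13,  0.13]))
```

```bash
python3 -m inch '0 0 0 0 0 -1 0; 0 0 0 0 0 -2.5 0; 0 0 0 0 0 -4.5 0; 0 0 0 0 0 -6.5 0; 0 0 0 0 0 -8.5 0; 0 0 0 0 0 -10 0; 0 0 0 0 0 -11 0; 0 0 0 0 0 -11.5 0;0 0 0 0 0 -11.5 0;0 0 0 0 0 -11.5 0'
python3 - <<'E'
from h import *
tiles('pics/m3.png',[("scene",220,80),("scene",220,150)])
E
python3 go.py
```

```text
t: 5.2
tcp_pos: [583.8, -53.8, 248.7]
ee_rot: [-1.976, -2.44, 0.001]
force: [-0.5, -0.7, -0.8]
gripper_width: 6.0
gripper_force: 58.8
t 5.4 tcp [583.9 -53.9 248.6] yaw 12.0 F [-0.1  0.5 -1.8] w 5.9 58.8 j7 0.5
```

View pics/m3.png

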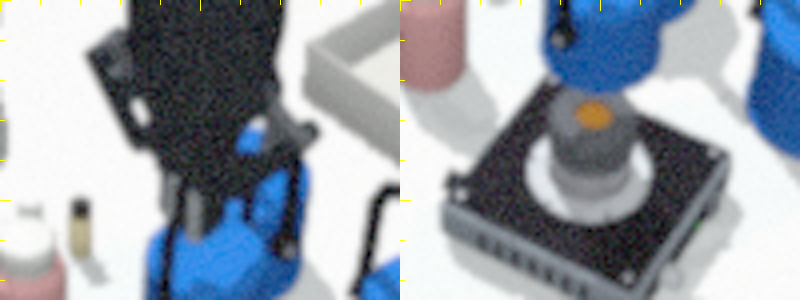

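```bash
python3 - <<'E'
from h import *
b=np.radians(102); d=-np.array([np.cos(b),np.sin(b)])  # bar dir toward -y
t=np.linspace(0,2*np.pi,90)
for off in (12,15,18,21):
    c=np.array([584,-54.])+off*d
    q=np.array([proj("scene",(c[0]+34*np.cos(a),c[1]+34*np.sin(a),157.4)) for a in t])
    q=(q-[220,150])*4+[400,0]
    print(off,c.round(1),q[:,0].min().round(),q[:,0].max().round(),q[:,1].max().round())
S=("scene",220,150)
print([atz(*px(1,x,y,S),99) for x,y in((595,116),(594,118))])
for c in((588.5,-72),(586,-68)):
    q=np.array([proj("scene",(c[0]+38*np.cos(a),c[1]+38*np.sin(a),44)) for a in t]);q=(q-[220,150])*4+[400,0]
    k=np.array([proj("scene",(c[0]+27*np.cos(a),c[1]+27*np.sin(a),z)) for a in t for z in(99,)]);k=(k-[220,150])*4+[400,0]
    print(c,q.min(0).round(),q.max(0).round(),k.min(0).round(),k.max(0).round())
E
python3 go.py 584 -54 253 12 480 40 253 12 425 203 253 12 517 224 253 12
```

```text
12 [586.5 -65.7] 533.0 653.0 94.0
15 [587.1 -68.7] 537.0 656.0 91.0
18 [587.7 -71.6] 540.0 659.0 87.0
21 [588.4 -74.5] 543.0 662.0 84.0
[array([584.93653283, -68.73522519,  99.        ]), array([584.16307035, -67.22363177,  99.        ])]
(588.5, -72) [528. 120.] [650. 215.] [548.  75.] [639. 143.]
(586, -68) [525. 125.] [648. 221.] [546.  80.] [637. 149.]
t 5.4 tcp [583.9 -53.9 248.6] yaw 12.0 F [-0.1  0.5 -1.8] w 5.9 58.8 j7 0.5
(array([-0.1, -0. , -0. ]), array([-0.01,  0.  , -0.44]))
(array([-0.1, -0. , -0. ]), array([11.35, -8.22, -0.43]))
(array([-0.1, -0. , -0. ]), array([ 28.43, -10.21,  -0.42]))
(array([-0.1, -0. , -0. ]), array([28.58, -0.78, -0.44]))
```

```bash
python3 go.py 470 60 235 12 411 237 215 12
```

```text
t 5.4 tcp [583.9 -53.9 248.6] yaw 12.0 F [-0.1  0.5 -1.8] w 5.9 58.8 j7 0.5
(array([-0.1, -0. , -0. ]), array([13.51, -8.78,  1.37]))
(array([-0.1, -0. , -0. ]), array([ 32.05, -10.87,   3.38]))
```

```bash
python3 -m inch '0 0 0 1.5 -1 0 0; 0 0 0 3.5 -2.5 0.3 0; 0 0 0 6 -4.3 0.5 0; 0 0 0 8.5 -6 0.8 0; 0 0 0 11 -7.5 1 0; 0 0 0 13.5 -8.8 1.4 0; 0 0 0 16.5 -9.5 1.7 0; 0 0 0 19.5 -10 2 0; 0 0 0 22.5 -10.4 2.4 0; 0 0 0 25.5 -10.8 2.7 0; 0 0 0 28 -10.9 3 0; 0 0 0 30 -10.9 3.2 0; 0 0 0 31.3 -10.9 3.4 0; 0 0 0 32 -10.9 3.4 0; 0 0 0 32 -10.9 3.4 0; 0 0 0 32 -10.9 3.4 0; 0 0 0 32 -10.9 3.4 0; 0 0 0 32 -10.9 3.4 0'
python3 - <<'E'
from h import *
tiles('pics/m4.png',[("scene",130,205),("top",125,170),("scene",170,230),("top",130,190)])
E
python3 go.py 411 237 215 12 513.5 258.6 215 12
```

```text
t: 7.2
tcp_pos: [411.6, 235.5, 215.4]
ee_rot: [1.979, 2.439, 0.0]
force: [0.3, 1.2, -1.6]
gripper_width: 6.0
gripper_force: 58.8
t 7.6 tcp [411.3 236.4 215.3] yaw 12.0 F [-0.  -0.2 -0.8] w 5.8 58.8 j7 -0.16
(array([ 0., -0., -0.]), array([ 0.06, -0.02,  0.03]))
(array([ 0., -0., -0.]), array([ 0.05, 10.46,  0.03]))
```

View pics/m4.png

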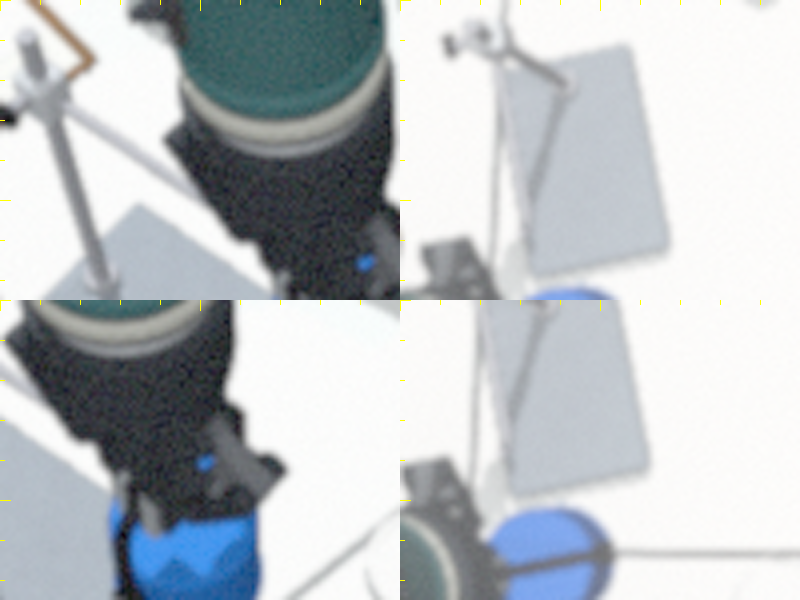

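```bash
python3 - <<'E'
from h import *
d=np.array([.208,-.978]);T=np.array([411.3,236.4]);f=lambda p:((proj("top",p)-[130,190])*4+[400,300]).round()
for off in(14,17,20):
    c=T+off*d
    print(off,"ends",f((*(c+38*d),234)),f((*(c+38*d),205)),"c",f((*c,234)),end=' ')
    q=np.array([f((*(c+34*np.array([np.cos(a),np.sin(a)])),z)) for a in np.linspace(0,6.28,90) for z in (185,)]);print(q.min(0),q.max(0))
# hook centreline candidates at z=200
S=("top",125,170)
E
python3 - <<'E'
from h import *
im=avg("top",6)
c=im[175:250,140:165].mean(2)
# bright profile rows across hook
for r in (188,196,204,212,220,228): print(r,im[r,143:165].mean(1).round().astype(int))
E
```

```text
14 ends [572. 558.] [583. 556.] c [503. 572.] [466. 509.] [584. 628.]
17 ends [578. 557.] [588. 555.] c [509. 571.] [471. 508.] [589. 627.]
20 ends [583. 556.] [593. 554.] c [514. 570.] [476. 507.] [594. 626.]
188 [138 137 136 134 125 112 103  96  90  90  94  93  91  88  83  77  70  64
  60  59  65  75]
196 [137 137 137 137 134 118  97  95  99  96  93  95  94  95  94  94  93  93
  91  85  75  72]
204 [137 137 138 137 131 115  94  89  96 100  98  92  92  93  94  92  91  85
  75  72  80  88]
212 [136 137 137 134 122 103 101 120 129 119 106  99  95  90  85  76  72  72
  79  88  93  94]
220 [136 136 136 133 118  99 109 128 136 134 121 104  98  95  82  78  85  91
  93  93  94  94]
228 [131 137 136 130 114 102 117 131 136 135 130 116  99  84  79  85  92  93
  93  93  94  94]
```

Run:
```python
from h import *
d=np.array([.208,-.978]);T=np.array([411.3,236.4])
for cam,x0,y0,ox,oy in(("top",130,190,400,300),("scene",170,230,0,300)):
  f=lambda p:((proj(cam,p)-[x0,y0])*4+[ox,oy]).round()
  for off in(14,17,20,23):
    c=T+off*d
    q=[np.array([f((*(c+34*np.array([np.cos(a),np.sin(a)])),z)) for a in np.linspace(0,6.28,90)]) for z in(185,125)]
    print(cam,off,"leg",f((*(c+38*d),175)),*[(k.min(0),k.max(0)) for k in q])
im=avg("top",8)[:,:,::-1]
b=im[:,:,2]-im[:,:,0]
for r in(242,246,250,254,258): 
    w=np.where(b[r]>25)[0]; w=w[w<200]; print(r,w.min(),w.max(), b[r,178:188].round())
```

```text
top 14 leg [593. 554.] (array([466., 509.]), array([584., 628.])) (array([493., 508.]), array([603., 620.]))
top 17 leg [598. 553.] (array([471., 508.]), array([589., 627.])) (array([498., 507.]), array([608., 619.]))
top 20 leg [603. 552.] (array([476., 507.]), array([594., 626.])) (array([503., 507.]), array([613., 618.]))
top 23 leg [608. 551.] (array([481., 505.]), array([599., 625.])) (array([508., 506.]), array([618., 617.]))
scene 14 leg [231. 467.] (array([ 99., 448.]), array([254., 589.])) (array([109., 510.]), array([255., 646.]))
scene 17 leg [235. 462.] (array([104., 444.]), array([258., 584.])) (array([113., 505.]), array([259., 641.]))
scene 20 leg [240. 457.] (array([108., 439.]), array([262., 579.])) (array([118., 501.]), array([263., 636.]))
scene 23 leg [244. 453.] (array([113., 434.]), array([266., 574.])) (array([122., 496.]), array([267., 631.]))
242 161 172 [ 0. -1. -1. -2. -2. -1. -1. -2. -2. -1.]
246 154 179 [32. 27. 17.  6.  0. -1. -2. -2. -2. -1.]
250 152 178 [29. 18. 16. 10.  3.  0. -1. -1. -2. -1.]
254 155 169 [ 4.  4.  2.  2.  2.  2. -0. -0. -1. -1.]
258 160 178 [36. 22. 20. 22. 18. 10.  2. -1. -2. -1.]
```

```bash
python3 go.py 513 260.6 215 12 513 260.6 186 12
```

```text
t 8.3 tcp [411.3 236.4 215.3] yaw 12.0 F [ 0.2 -0.1 -1.3] w 6.2 58.8 j7 -0.16
(array([ 0.,  0., -0.]), array([ 0.25, 10.45,  0.03]))
(array([ 0.,  0., -0.]), array([ 0.25, 10.45,  2.93]))
```

```bash
python3 -m inch '0 0 0 0.25 0.5 0 0; 0 0 0 0.25 1.5 0 0; 0 0 0 0.25 2.8 0 0; 0 0 0 0.25 4 0 0; 0 0 0 0.25 5.2 0 0; 0 0 0 0.25 6.4 0 0; 0 0 0 0.25 7.6 0 0; 0 0 0 0.25 8.8 0 0; 0 0 0 0.25 9.8 0 0; 0 0 0 0.25 10.4 0 0; 0 0 0 0.25 10.4 0 0; 0 0 0 0.25 10.4 0 0;0 0 0 0.25 10.4 0 0'
python3 - <<'E'
from h import *
tiles('pics/m5.png',[("scene",120,195),("top",110,170)])
E
python3 go.py 513 260.6 188 12
```

```text
t: 9.6
tcp_pos: [511.8, 260.3, 215.2]
ee_rot: [-1.977, -2.441, 0.001]
force: [0.7, -1.3, -0.8]
gripper_width: 5.8
gripper_force: 58.8
t 10.0 tcp [512.4 260.5 215.4] yaw 12.0 F [-0.3 -0.6 -1.7] w 6.1 58.8 j7 -0.07
(array([ 0., -0., -0.]), array([-0.  ,  0.06,  2.74]))
```

View pics/m5.png

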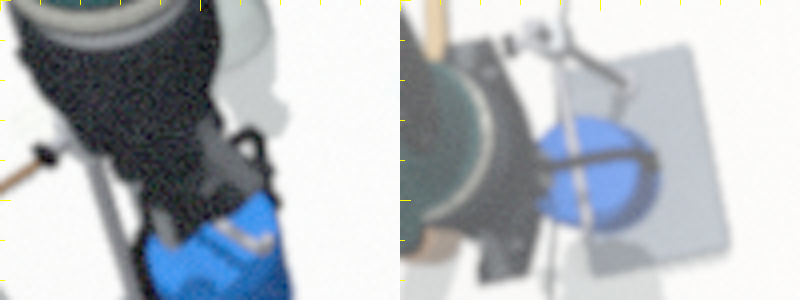

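```bash
python3 -m inch '0 0 0 0 0.05 0.5 0; 0 0 0 0 0.05 1.2 0; 0 0 0 0 0.05 1.8 0; 0 0 0 0 0.05 2.2 0; 0 0 0 0 0.05 2.5 0; 0 0 0 0 0.05 2.6 0; 0 0 0 0 0.05 2.6 0; 0 0 0 0 0.05 2.6 0'; python3 go.py; python3 -m inch '0 0 0 0 0 0.05 0; 0 0 0 0 0 0.1 0; 0 0 0 0 0 0.1 0;0 0 0 0 0 0.1 0'
```

```text
t: 10.8
tcp_pos: [513.2, 260.6, 189.5]
ee_rot: [1.977, 2.441, 0.001]
force: [-0.2, 0.6, -1.3]
gripper_width: 5.7
gripper_force: 58.8
t 10.8 tcp [513.2 260.6 189.5] yaw 12.0 F [-0.2  0.6 -1.3] w 5.7 58.8 j7 -0.05
t: 11.2
tcp_pos: [513.3, 260.7, 188.7]
ee_rot: [1.977, 2.441, 0.001]
force: [-0.1, -0.1, 2.8]
gripper_width: 5.9
gripper_force: 59.0
```

```bash
python3 -m inch '0 0 0 0 0 0 0.8; 0 0 0 0 0 0 1; 0 0 0 0 0 0 1.3; 0 0 0 0 0 0 2; 0 0 0 0 0 0 3; 0 0 0 0 0 0 3.5; 0 0 0 0 0 0 3.5; 0 0 0 0 0 -1 3.5; 0 0 0 0 0 -3 3.5; 0 0 0 0 0 -6 3.5; 0 0 0 0 0 -10 3.5; 0 0 0 0 0 -13 3.5; 0 0 0 0 0 -13 3.5; 0 0 0 0 0 -13 3.5'
python3 go.py 588 -71 300 12 588 -71 200 12
```

```text
t: 12.6
tcp_pos: [513.2, 260.7, 319.5]
ee_rot: [1.977, 2.441, 0.003]
force: [0.9, 0.2, -0.7]
gripper_width: 35.2
gripper_force: 0.0
t 12.6 tcp [513.2 260.7 319.5] yaw 12.0 F [ 0.9  0.2 -0.7] w 35.2 0.0 j7 -0.14
(array([ 0.1, -0.1, -0. ]), array([-34.  ,   0.42,   1.91]))
(array([ 0.1, -0.1, -0. ]), array([-34.01,   0.4 ,  11.91]))
```

Run:
```python
from h import *
ims={"scene":avg("scene",6),"top":avg("top",6)}
np.savez('ims.npz',**ims)
tiles('pics/m6.png',[("scene",220,150),("top",240,155),("scene",130,205),("top",110,170)],ims)
t=np.linspace(0,6.28,180)
for c in((588.5,-72),(586,-68)):
  for cam,x0,y0,ox in(("scene",220,150,0),("top",240,155,400)):
    for r,z in((38,44),(27,99),(11,99)):
      q=np.array([proj(cam,(c[0]+r*np.cos(a),c[1]+r*np.sin(a),z)) for a in t]);q=(q-[x0,y0])*4+[ox,0]
      print(c,cam,r,q.min(0).round(),q.max(0).round())
```

```text
(588.5, -72) scene 38 [128. 120.] [250. 215.]
(588.5, -72) scene 27 [148.  75.] [239. 143.]
(588.5, -72) scene 11 [175.  94.] [212. 122.]
(588.5, -72) top 38 [519.  93.] [629. 203.]
(588.5, -72) top 27 [540.  95.] [623. 178.]
(588.5, -72) top 11 [565. 120.] [599. 153.]
(586, -68) scene 38 [125. 125.] [248. 221.]
(586, -68) scene 27 [146.  80.] [237. 149.]
(586, -68) scene 11 [173. 100.] [210. 128.]
(586, -68) top 38 [513.  97.] [623. 206.]
(586, -68) top 27 [534.  99.] [617. 181.]
(586, -68) top 11 [559. 123.] [592. 157.]
```

View pics/m6.png

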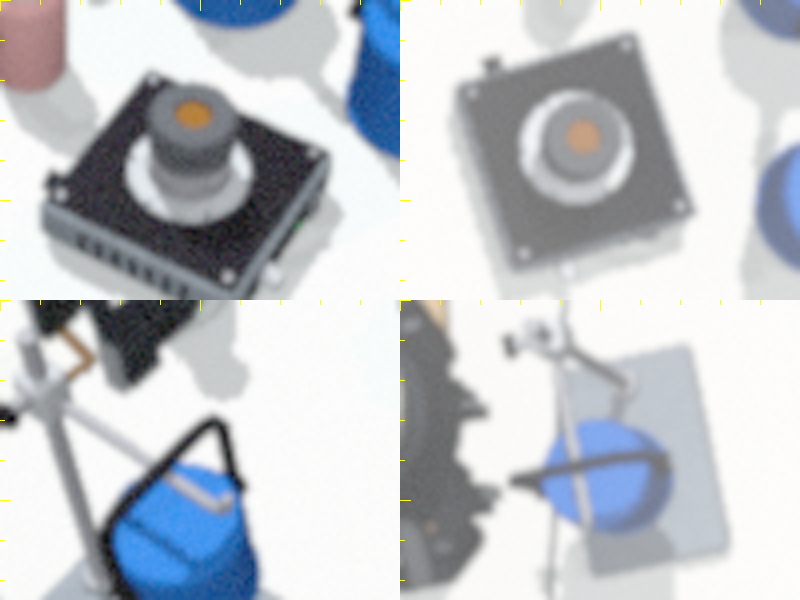

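```bash
python3 go.py 513 260 330 12 587 -71 160 12 587 -71 110 12
```

```text
t 13.2 tcp [513.  260.5 318.1] yaw 12.0 F [0.5 0.  0.3] w 34.9 0.0 j7 -0.14
(array([-0.,  0., -0.]), array([-0.05, -0.01, -1.19]))
(array([-0.,  0., -0.]), array([-33.96,   0.37,  15.82]))
(array([-0.,  0., -0.]), array([-33.96,   0.37,  20.82]))
```

```bash
python3 -m inch '0 0 0 -1.5 0 0 3.5; 0 0 0 -4 0 0 3.5; 0 0 0 -7.5 0 0 3.5; 0 0 0 -11 0 0 4; 0 0 0 -14.5 0.2 0 6; 0 0 0 -18 0.2 2 7; 0 0 0 -21.5 0.3 4 7.5; 0 0 0 -25 0.4 6.5 8; 0 0 0 -28.5 0.4 9.5 8; 0 0 0 -31.5 0.4 12 8; 0 0 0 -33.3 0.4 14 8; 0 0 0 -34 0.4 16 8; 0 0 0 -34 0.4 18 8; 0 0 0 -34 0.4 18 8; 0 0 0 -34 0.4 18 8;0 0 0 -34 0.4 18 8'
python3 go.py 587 -71 62 12
```

```text
t: 14.8
tcp_pos: [588.3, -71.5, 139.5]
ee_rot: [1.976, 2.44, 0.002]
force: [0.6, -0.5, -0.0]
gripper_width: 79.8
gripper_force: 0.0
t 14.8 tcp [588.3 -71.5 139.5] yaw 12.0 F [ 0.6 -0.5 -0. ] w 79.8 0.0 j7 0.63
(array([ 0.1,  0. , -0. ]), array([ 0.08, -0.13,  7.75]))
```

```bash
python3 -m inch '0 0 0 0 -0.05 1.5 8; 0 0 0 0 -0.05 3.5 8; 0 0 0 0 -0.05 5.5 8; 0 0 0 0 -0.05 7 8; 0 0 0 0 -0.05 7.7 8; 0 0 0 0 -0.05 7.7 8; 0 0 0 0 -0.05 7.7 8; 0 0 0 0 -0.05 7.7 7' 20
python3 go.py 587 -71 62 12
python3 -m inch '0 0 0 0 0 0 6.5; 0 0 0 0 0 0 6.1; 0 0 0 0 0 0 5.9; 0 0 0 0 0 0 5.7; 0 0 0 0 0 0 5.5; 0 0 0 0 0 0 5.3; 0 0 0 0 0 0 5; 0 0 0 0 0 0 5'
python3 go.py
```

```text
t: 15.6
tcp_pos: [587.8, -71.5, 62.1]
ee_rot: [1.977, 2.44, 0.001]
force: [0.3, 0.6, 0.6]
gripper_width: 70.0
gripper_force: 0.0
t 15.6 tcp [587.8 -71.5  62.1] yaw 12.0 F [0.3 0.6 0.6] w 70.0 0.0 j7 0.69
(array([ 0.1,  0. , -0. ]), array([ 0.06, -0.06,  0.01]))
t: 16.4
tcp_pos: [587.6, -71.2, 61.6]
ee_rot: [1.977, 2.441, 0.001]
force: [0.9, 0.1, 2.3]
gripper_width: 53.4
gripper_force: 20.7
t 16.4 tcp [587.6 -71.2  61.6] yaw 12.0 F [0.9 0.1 2.3] w 53.4 20.7 j7 0.69
```

```bash
python3 -m inch '0 0 0 0 0 0 5; 0 0 0 0 0 0.1 5; 0 0 0 0 0 0.2 5; 0 0 0 0 0 0.25 5; 0 0 0 0 0 0.3 5; 0 0 0 0 0 0.3 5;0 0 0 0 0 0.3 5' 70
python3 go.py
```

```text
t: 17.1
tcp_pos: [587.6, -71.3, 59.0]
ee_rot: [1.977, 2.441, 0.001]
force: [-0.2, 0.9, 7.7]
gripper_width: 52.8
gripper_force: 73.0
t 17.1 tcp [587.6 -71.3  59. ] yaw 12.0 F [-0.2  0.9  7.7] w 52.8 73.0 j7 0.69
```

```bash
python3 -m inch '0 0 0 0 0 0.1 5; 0 0 3 0 0 0.2 5; 0 0 6 0 0 0.2 5; 0 0 9 0 0 0.2 5; 0 0 12 0 0 0.2 5; 0 0 15 0 0 0.2 5; 0 0 18 0 0 0.2 5; 0 0 18 0 0 0.2 5'; python3 go.py
python3 -m inch '0 0 2 0 0 0 5; 0 0 4 0 0 0 5; 0 0 6 0 0 0 5; 0 0 6 0 0 0 5'; python3 go.py
```

```text
t: 17.9
tcp_pos: [587.6, -69.9, 57.2]
ee_rot: [-2.335, -2.1, -0.003]
force: [0.7, 2.7, 9.8]
gripper_width: 53.0
gripper_force: 73.3
t 17.9 tcp [587.6 -69.9  57.2] yaw -6.1 F [0.7 2.7 9.8] w 53.0 73.3 j7 0.48
t: 18.3
tcp_pos: [587.8, -69.7, 56.8]
ee_rot: [-2.441, -1.976, -0.003]
force: [0.6, 3.2, 6.7]
gripper_width: 52.7
gripper_force: 72.9
t 18.3 tcp [587.8 -69.7  56.8] yaw -12.0 F [0.6 3.2 6.7] w 52.7 72.9 j7 0.41
```

```bash
sed -i "s/'w',round/'M',s['moment'].round(2),'w',round/" go.py; python3 -m inch '0 0 0 0 0 0 5; 0 0 0 0 0 0 5'; python3 go.py
python3 -m inch '0 0 0 0 0 0.1 5; 0 0 0 0 0 0.2 5; 0 0 0 0 0 0.2 5'; python3 go.py
```

```text
t: 18.5
tcp_pos: [587.8, -69.7, 56.7]
ee_rot: [-2.441, -1.976, -0.003]
force: [1.5, 3.8, 7.4]
gripper_width: 52.6
gripper_force: 72.9
t 18.5 tcp [587.8 -69.7  56.7] yaw -12.0 F [1.5 3.8 7.4] M [ 0.68 -0.3  -0.11] w 52.6 72.9 j7 0.41
t: 18.8
tcp_pos: [587.9, -69.7, 55.0]
ee_rot: [-2.44, -1.976, -0.004]
force: [1.3, 3.4, 6.3]
gripper_width: 52.6
gripper_force: 73.1
t 18.8 tcp [587.9 -69.7  55. ] yaw -12.0 F [1.3 3.4 6.3] M [ 0.66 -0.25 -0.13] w 52.6 73.1 j7 0.41
```

```bash
python3 -m inch '0 0 0 0 0 0.1 5; 0 0 0 0 0 0.2 5; 0 0 0 0 0 0.3 5; 0 0 0 0 0 0.3 5'; python3 go.py; python3 -m inch '0 0 0 0 0 0.1 5; 0 0 0 0 0 0.2 5; 0 0 0 0 0 0.2 5; 0 0 0 0 0 0.2 5'; python3 go.py
```

```text
t: 19.2
tcp_pos: [587.9, -69.7, 52.2]
ee_rot: [-2.441, -1.976, -0.004]
force: [-0.2, 3.6, 9.2]
gripper_width: 52.8
gripper_force: 73.5
t 19.2 tcp [587.9 -69.7  52.2] yaw -12.0 F [-0.2  3.6  9.2] M [ 0.7  -0.27 -0.07] w 52.8 73.5 j7 0.42
t: 19.6
tcp_pos: [587.9, -69.6, 50.8]
ee_rot: [-2.44, -1.976, -0.005]
force: [0.1, 4.0, 14.0]
gripper_width: 52.9
gripper_force: 74.0
t 19.6 tcp [587.9 -69.6  50.8] yaw -12.0 F [ 0.1  4.  14. ] M [ 0.75  0.12 -0.13] w 52.9 74.0 j7 0.42
```

```bash
python3 -m inch '0 0 0 0 0 0.05 5; 0 0 0 0 0 0.1 5; 0 0 0 0 0 0.1 5; 0 0 0 0 0 0.1 5' 90; python3 go.py
python3 - <<'E'
from h import *
tiles('pics/m7.png',[("scene",220,150),("top",240,155),("scene",130,205),("top",110,170)])
E
```

```text
t: 20.0
tcp_pos: [587.9, -69.6, 50.8]
ee_rot: [-2.44, -1.975, -0.006]
force: [-3.2, 4.6, 22.9]
gripper_width: 52.7
gripper_force: 90.5
t 20.0 tcp [587.9 -69.6  50.8] yaw -12.0 F [-3.2  4.6 22.9] M [ 0.86  0.41 -0.15] w 52.7 90.5 j7 0.42
```

View pics/m7.png

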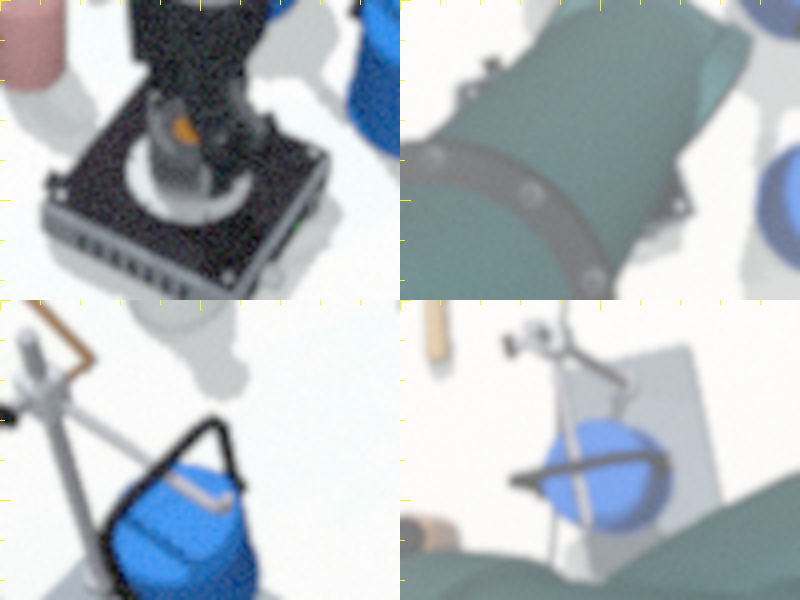

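```bash
python3 go.py; python3 -c "
from workcell import sign_off
print(sign_off())"
```

```text
t 20.4 tcp [587.9 -69.5  50.8] yaw -12.0 F [-2.9  5.  22.8] M [ 0.85  0.43 -0.1 ] w 52.7 90.5 j7 0.42
the job is handed in; nothing more can be done
None
```

I handed the job in at about 20 s: the cover hangs by its bail on the hook, and the arm is still gripping the collar and holding it down about 11 mm against a hard stop at about 23 N, which matches fully home (no verdict came back).

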